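# Wind down a hull cradle's stabiliser leg onto its bearing plate

## Robot

A 7-joint arm with a two-finger parallel gripper is mounted at the origin on the work surface. World frame = base frame: x ahead of the robot, y to its left, z up, the work surface at z = 0. Lengths are in mm, angles in rad, forces in N, time in s.
With the tool pointing down it reaches from about 350 to 900 mm from the base axis. Payload 7.2 kg.
Tool frame: the origin (TCP) lies midway between the tips of the shut fingers; the grasp point (between the pads) lies pinch_z behind it (pinch_z is the distance from the TCP to the grasp point, in mm); z points along the fingers, y is the line along which they close (so a half turn about z gives the same grasp; the last joint's range is limited). The gripper opens to 88 mm and grips with 3 to 60 N. Pads are 20 mm wide; open, the fingers measure 115 mm over their backs; the gripper's body (75 mm by 178 mm) begins 61 mm behind the grasp point.
Start: joints at [1.132, 0.411, -0.013, 1.596, 0.006, 1.134, -0.082], TCP at [226.464, -582.531, 222.653] pointing down, gripper open.
Joint ranges: [-2.95, 2.95], [-0.29, 1.99], [-1.47, 1.44], [0.14, 2.54], [-1.03, 4.17], [0.13, 1.85], [-2.86, 2.86]. Speed limits (rad/s): [2.39, 2.39, 3.01, 3.01, 3.14, 3.14, 3.14].

## Interface

Orientations are given as [roll, pitch, yaw] about the fixed x, y, z axes, in that order (R = Rz(yaw) Ry(pitch) Rx(roll)).
In Python, from station import * gives the robot as it stands. The module is installed in compiled form; this text tells all that it offers.
- The arm moves only by the shell command python3 -m pendant 'ROWS' [FORCE]. ROWS is JSON, one flat list of numbers, 7 for each row, row after row: the turn, a rotation vector about the tool's x, y, z in units of 2 pi rad (1.0 is 2 pi rad), then the shift along the tool's x, y, z in units of 100 cm (1.0 is 100 cm), then the closure in counts, from 0 (fully open) to 255 (shut). A call has 1 to 12 rows; each row shifts and turns the commanded pose from where the row before left it, along the tool's axes as they then stand; what a row does not reach is not made up. A row lasts 1/12 s, in which the tool goes at most 41.7 mm and 7.16 degrees, less where a joint would pass 70% of its speed; a pose out of reach is approached as far as the arm can. A call with a number of a shift or a turn outside -1 to 1 is refused whole. A call with a gripper value outside its range is refused whole. The fingers move at their own pace and stop on an object; FORCE is the grip in N (left out, the last holds). Time passes only in rows, so rows that do not move let the fingers close. It gives the time, the measured TCP pose, the force, the opening and the grip force at its end, in the units of the state.
- observe(): the state, without advancing time (a new reading comes with each control period).
- camera(name): name is "side" or "top" or "wrist"; returns a dict with "pixels" (480x640x3 uint8, red, green, blue), "K" (3x3 intrinsics, pixels), "rvec" (rotation vector, rad) and "tvec" (3), from world to camera coordinates, as OpenCV has them; the wrist camera has in their place "hand_eye" (4x4, takes a point from camera to tool coordinates, whose origin is the TCP and whose axes are the flange's). Camera axes: x right, y down, z forward; pixel columns grow to the right and rows downward; lengths in mm; the calibration is good to about 2 mm. A picture is of the moment at which its call begins: read the wrist's pose just before it. There is no depth.
- sign_off(): hands the job in; it is judged then, once.
The state is a dict: "time_s": time; "joint_positions": joint angles; "qvel": joint speeds; "tau": joint torques, N m; "tcp_pos": TCP position; "tcp_rot": TCP orientation; "force": force on the tool from outside, world axes, zero at the start; "wrist_torque": the same for the moment, N m; "grip_width": finger opening in mm; "finger_force": force on a finger pad.
Only numpy, scipy, OpenCV 4.12 (cv2) and the standard library are available. Lean on these libraries where they do the work, as an engineer would, in place of code of your own. Each camera call takes 0.05 s, during which the arm holds its last target. There are 200 camera calls.

## Task

Steady the hull cradle on the bench: slide the loose bearing plate along the bench until its round rubber pad is squarely under the raised foot of the cradle's jack leg. Then wind the crank on top of the leg clockwise (seen from above) until the foot bears on the pad and the crank has become about half as heavy again to turn as it was while running free, never forcing it to twice that, and let go. Leave the other things on the bench where they are.

Things in the scene. Friction and masses are not known exactly. Their poses are not given: they have to be found in the camera images.
- cradle: Fixed cradle with a tubular underwater hull (90 mm across, along cradle y, its axis 145 mm to +x of the origin, top at 163 mm). On its -x side an outrigger holds an upright jack leg with a crank on top. A bracket stands 64 to 86 mm to +x of the leg's axis, so the plate goes in from the -x side. Origin: on the bench under the leg's axis; x to the hull, z up. Yaw varies.
- leg_axis (a point): Bench point on the vertical axis shared by leg, foot and crank. The leg ends in a round steel foot, 48 mm wide, 9 mm thick, on a buffer spring (6 N per mm, 14 mm travel). Its start height is not known: underside 35 to 86 mm above the bench. It reaches the pad after 2.5 to 7.5 rad of winding.
- gear_head (a point): Top centre of the dark gear head (60 mm wide, 194 mm above the bench, fixed). Above it turns the crank arm, top at 207 mm. Clockwise from above lowers the foot 10 mm per rad. Running free the crank drags with about 0.5 N m, 9 N at the knob; once the foot bears this rises by about 11 N per rad, so by half in about 0.4 rad. The crank stays where it is left; winding back relieves the foot.
- knob_mid (a point): Middle of the upright black crank knob, 24 mm wide, 45 mm high, 55 mm from the leg's axis, 232 mm above the bench (knob from 209.5 to 254.5 mm). It spins freely on its pin, so it can be held while carried round in a circle about the leg's axis. At the start it is on the hull's side (cradle +x, up to 70 degrees either way).
- plate: Loose aluminium bearing plate, 200 x 80 x 8 mm (x, y, z), 0.36 kg, lying flat on the bench. Near its +x end a round rubber pad (72 mm in diameter, 2 mm high), near its -x end an upright fin to hold it by. Origin: centre of the underside. It starts to the left or the right of the cradle.
- pad (a point): Centre of the rubber pad's top, at (60, 0, 10) mm in the plate's frame.
- fin (a point): Point in the plate's upright fin, at (-70, 0, 40) mm in the plate's frame. The fin is 34 mm long (plate x), 16 mm thick (plate y: grip across this), its top 58 mm above the bench. With the pad under the foot and the plate pointing along the cradle's x, a gripper pointing down at the fin stays clear of the leg.
- battery: Bystander: black battery pack, 100 x 62 x 22 mm, lying on the bench on the other side from the plate; origin at the centre of its underside.
- jar: Bystander: small closed jar, 52 mm in diameter, 55 mm high; origin at the centre of its underside.
- driver: Bystander: screwdriver lying on the bench.
Mind the look-alikes: they are no part of the job. Of the things that look like the plate, the largest one is meant.

How it is judged (in metres and radians):
On the way, in this order (a step that is already met when the one before it is completed fails the run):
1. the plate lies flat on the bench with its rubber pad under the leg (centre within 12 mm of the leg's axis), the foot still clear of it (horizontal distance between pad and leg_axis below 0.012 m and height (world z) of pad below 0.014 m and angle between plate's own z axis and vertical below 0.04 rad and contact force between cradle and plate below 0.5 N), for 0.2 s.
2. the foot bears on the pad (contact force between cradle and plate above 10 N), for 0.2 s.
At the end, for the whole second after the job is handed in: The plate lies flat and still on the bench, its pad's centre within 12 mm of the leg's axis, and the foot presses on it with 10 to 45 N (winding ended with the crank about 20 to 90 % heavier than when running free) (horizontal distance between pad and leg_axis below 0.012 m and height (world z) of pad below 0.014 m and angle between plate's own z axis and vertical below 0.04 rad and contact force between cradle and plate between 10 and 45 N and linear speed of plate below 0.01 m/s); the robot touches nothing.
It fails at once if the foot (or anything of the cradle) presses on the plate with more than 55 N: the crank was forced to over twice its free load (contact force between cradle and plate above 55 N).
It fails at once if a bystander is moved more than 30 mm (distance of any of battery, jar, driver from where it was at the start of the episode above 0.03 m).
It also fails if it takes over 72 s, if anything falls off the work surface, if the arm or the gripper's body presses on something with over 40 N, if the wrist force passes 120 N, or if a joint passes its speed limit or range.

## Working session

There is one attempt and no reset: what is moved stays moved. The work goes in short steps, Python scripts to look and compute and a shell command to move; the robot and the scene stay as the last step left them, time stands still between calls to the robot, and variables do not carry over. Pictures are saved under pics/ and viewed, at most 10 in all, crops included, and the job is handed in when it is done.

```bash
mkdir -p pics
python3 - <<'E'
from station import *
import cv2,numpy as np,json
s=observe()
print({k:np.round(v,3).tolist() for k,v in s.items()})
for n in ("top","side"):
    c=camera(n); cv2.imwrite(f"pics/{n}0.png",c["pixels"][:,:,::-1]); np.savez(f"{n}0.npz",**c)
    R=cv2.Rodrigues(np.array(c["rvec"],float))[0]; print(n,-R.T@np.array(c["tvec"],float).ravel(),c["K"])
E
```

```text
{'time_s': 0.0, 'joint_positions': [1.132, 0.412, -0.013, 1.597, 0.006, 1.134, -0.082], 'qvel': [0.0, -0.0, 0.001, 0.0, -0.002, 0.001, 0.001], 'tau': [-0.0, -58.796, 0.642, -29.108, -0.054, 0.018, 0.0], 'tcp_pos': [226.24, -582.073, 221.807], 'tcp_rot': [-3.14, 0.0, 0.371], 'force': [-1.231, 0.148, -0.29], 'wrist_torque': [0.004, 0.018, 0.001], 'finger_force': 0.0, 'grip_width': 87.671}
top [  50.24632485 -111.3671727  2068.58943971] [[604.96055622   0.         310.21182938]
 [  0.         604.96055622 248.4574396 ]
 [  0.           0.           1.        ]]
side [-262.99356295  599.59746182 1276.35896359] [[565.8166674    0.         326.92895584]
 [  0.         565.8166674  240.197788  ]
 [  0.           0.           1.        ]]
```

View pics/top0.png

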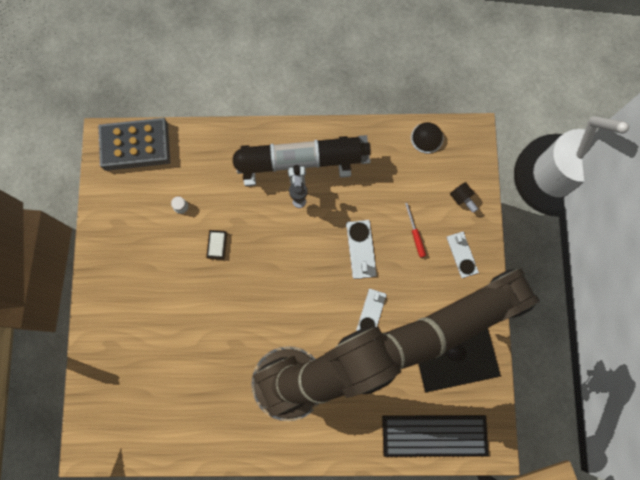

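View pics/side0.png

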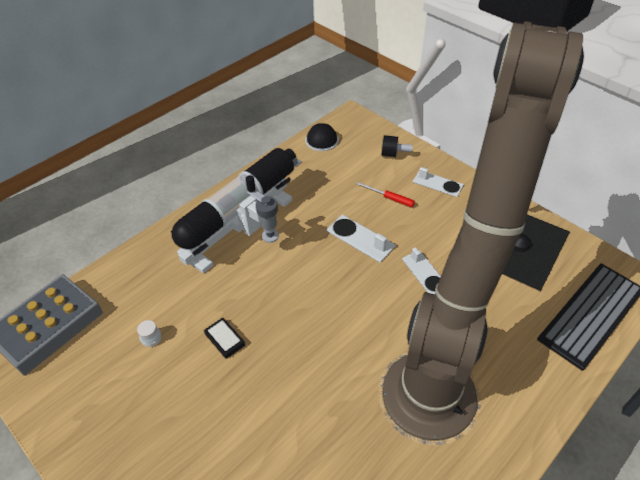

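Top view: cradle hull is at about (300,155), the leg at about (298,190). The big plate is at (361,248), pad at (359,232), fin at (366,267). The look-alike plates at (370,310) and (462,255) are smaller. The driver is at (417,235).

```bash
cat > h.py <<'E'
import cv2,numpy as np
from scipy.spatial.transform import Rotation as Ro
def load(n): return dict(np.load(n+".npz"))
def ray(c,uv):
    R=cv2.Rodrigues(np.array(c["rvec"],float))[0]; C=-R.T@np.array(c["tvec"],float).ravel()
    return C,R.T@np.linalg.inv(c["K"])@[uv[0],uv[1],1]
def onz(c,uv,z):
    C,d=ray(c,uv); return C+d*(z-C[2])/d[2]
def proj(c,p): return cv2.projectPoints(np.array([p],float),np.array(c["rvec"],float),np.array(c["tvec"],float),c["K"],None)[0].ravel()
def wcam(s,c):
    T=np.eye(4); T[:3,:3]=Ro.from_euler("xyz",s["tcp_rot"]).as_matrix(); T[:3,3]=s["tcp_pos"]
    M=np.linalg.inv(T@np.array(c["hand_eye"])); return dict(K=c["K"],rvec=cv2.Rodrigues(M[:3,:3])[0].ravel(),tvec=M[:3,3],pixels=c["pixels"])
E
python3 - <<'E'
from h import *
t=load("top0");s=load("side0")
a=cv2.resize(t["pixels"][130:290,225:425],None,fx=4,fy=4,interpolation=cv2.INTER_CUBIC)
b=cv2.resize(s["pixels"][150:270,170:410],None,fx=3,fy=3,interpolation=cv2.INTER_CUBIC)
cv2.imwrite("pics/a.png",cv2.resize(a,(750,600))[:,:,::-1]);cv2.imwrite("pics/b.png",b[:,:,::-1])
for n,c,box in(("top",t,(215,285,335,385)),("side",s,(205,270,320,405))):
    g=c["pixels"][box[0]:box[1],box[2]:box[3]].astype(int); 
    for nm,m in(("white",(g.min(2)>140)&(np.ptp(g,axis=2)<35)),("dark",g.max(2)<55)):
        k,l,st,ce=cv2.connectedComponentsWithStats(m.astype(np.uint8))
        for i in range(1,k):
            if st[i,4]>60:
                uv=ce[i]+[box[2],box[0]]; print(n,nm,st[i],uv,onz(c,uv,10 if nm=="dark" else 8),cv2.minAreaRect(np.argwhere(l==i)[:,::-1].astype(np.float32)) )
E
```

```text
top white [ 11   6  29  57 857] [360.07934656 254.61143524] [ 432.94852519 -254.41189902    8.        ] ((25.6389217376709, 33.739158630371094), (56.67766189575195, 23.55718421936035), 83.04703521728516)
top dark [ 16   8  17  18 231] [358.83116883 231.64502165] [ 513.9695962  -251.63186635   10.        ] ((24.0, 16.5), (17.0, 16.0), 90.0)
side white [   7   16   65   42 1010] [364.74851485 241.40990099] [ 429.8746881  -249.26393494    8.        ] ((40.118255615234375, 31.598974227905273), (65.81121826171875, 24.641178131103516), 30.465543746948242)
side dark [ 14  14  22  17 286] [344.34615385 227.05594406] [ 511.33809414 -247.8759309    10.        ] ((24.5, 22.0), (16.0, 21.0), 90.0)
```

View pics/a.png

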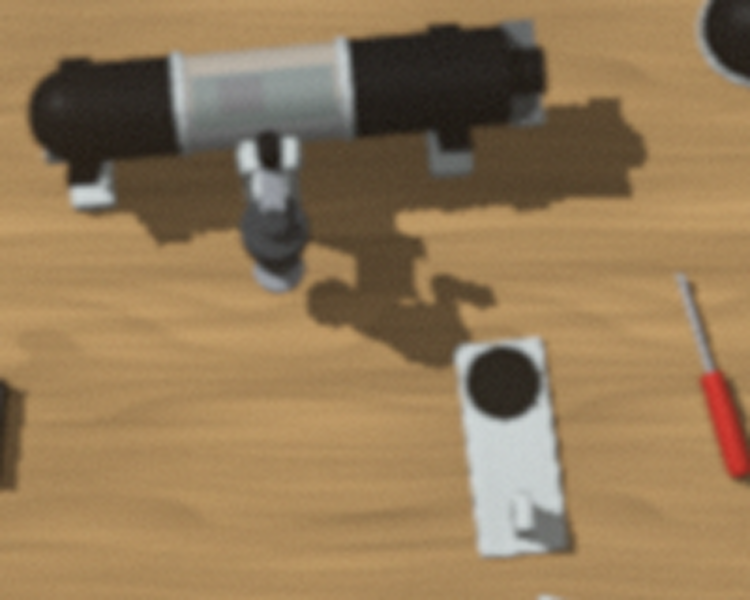

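View pics/b.png

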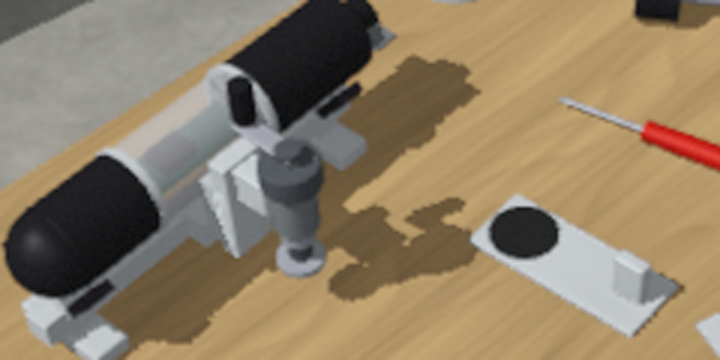

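Run:
```python
from h import *
t=load("top0");s=load("side0")
A=lambda u,v:(225+u/3.75+-.3,130+v/3.75-.3); B=lambda u,v:(170+u/3-.3,150+v/3-.3)
def tri(a,b):
    C1,d1=ray(t,a);C2,d2=ray(s,b); k=np.linalg.lstsq(np.c_[d1,-d2],C2-C1,rcond=None)[0]
    p,q=C1+k[0]*d1,C2+k[1]*d2; return np.round((p+q)/2,1),round(np.linalg.norm(p-q),1)
print("head",tri(A(275,230),B(292,160)),onz(t,A(275,230),194),onz(s,B(292,160),194))
print("knob",tri(A(269,150),B(241,102)),onz(t,A(269,150),232),onz(s,B(241,102),232))
print("foot",tri(A(278,275),B(300,258)))
print("hull",[onz(t,A(*p),118) for p in((35,108),(545,68))],"cuffs",[onz(t,A(*p),118) for p in((180,102),(345,91))])
print("plate",[onz(t,A(*p),8) for p in((455,345),(545,338),(572,550),(480,555))])
print("fin side",tri(A(523,510),B(632,262)))
```

```text
head (array([609.3, -45.9, 191.9]), np.float64(1.2)) [608.15417071 -46.32225906 194.        ] [608.16323791 -44.38326837 194.        ]
knob (array([669.5, -42.2, 226.4]), np.float64(0.7)) [667.28734676 -42.63425621 232.        ] [664.84636605 -38.58913571 232.        ]
foot (array([607.4, -42.4,  62.2]), np.float64(6.8))
hull [array([747.47888712, 173.39466025, 118.        ]), array([ 780.65209541, -288.20755624,  118.        ])] cuffs [array([751.80439752,  42.11647571, 118.        ]), array([ 760.68621582, -107.14099189,  118.        ])]
plate [array([ 550.45519118, -207.77037697,    8.        ]), array([ 556.43815509, -291.78875657,    8.        ]), array([ 356.49033735, -311.67320303,    8.        ]), array([ 352.47789853, -227.40355674,    8.        ])]
fin side (array([ 386.5, -264.8,   49.4]), np.float64(1.2))
```

```bash
cat >> h.py <<'E'
def go(p,yaw=None):
    from station import observe
    s=observe(); y=s["tcp_rot"][2]; yt=y if yaw is None else yaw
    d=np.array(p)-s["tcp_pos"]; c,n=np.cos(yt),np.sin(yt)
    print("yaw now",round(y,4),"turn z",round(-(yt-y)/(2*np.pi),4),"then shift m",np.round([(c*d[0]+n*d[1])/1e3,(n*d[0]-c*d[1])/1e3,-d[2]/1e3],4))
E
python3 -c "
from h import *;import station
print([ (k,getattr(station,k)) for k in dir(station) if k[0]!='_'])
go([366,-265,200],0.10)"
```

```text
[('Unreachable', <class 'station.Unreachable'>), ('camera', <function make.<locals>.drawn_camera at 0x7f1993e1ce00>), ('observe', <function make.<locals>.<lambda> at 0x7f1993e1d300>), ('pinch_z', 18.700000000000003), ('sign_off', <function connect.<locals>.done at 0x7f1993e1c860>)]
yaw now 0.3709 turn z 0.0431 then shift m [ 0.1707 -0.3016  0.0219]
```

```bash
python3 -m pendant '[0,0,0.0144,0,0,0,0, 0,0,0.0144,0,0,0,0, 0,0,0.0143,0,0,0,0, 0,0,0,0.019,-0.0335,0.0024,0, 0,0,0,0.019,-0.0335,0.0024,0, 0,0,0,0.019,-0.0335,0.0024,0, 0,0,0,0.019,-0.0335,0.0024,0, 0,0,0,0.019,-0.0335,0.0024,0, 0,0,0,0.019,-0.0335,0.0024,0, 0,0,0,0.019,-0.0335,0.0024,0, 0,0,0,0.019,-0.0335,0.0024,0, 0,0,0,0.019,-0.0335,0.0024,0]' 30
python3 -m pendant '[0,0,0,0,0,0,0, 0,0,0,0,0,0,0]'
python3 - <<'E'
from h import *
from station import *
s=observe();c=wcam(s,camera("wrist"));np.savez("w1.npz",**c);cv2.imwrite("pics/w1.png",c["pixels"][:,:,::-1])
print(proj(c,[385.5,-265.5,58]),proj(c,[513,-251,10]))
E
```

```text
time_s: 1.1
tcp_pos: [366.6, -263.6, 200.9]
tcp_rot: [3.141, 0.0, 0.1]
force: [1.8, -0.1, -0.1]
grip_width: 87.5
finger_force: 0.0
time_s: 1.27
tcp_pos: [367.2, -263.6, 201.0]
tcp_rot: [-3.141, 0.0, 0.105]
force: [0.2, -0.2, 0.3]
grip_width: 87.8
finger_force: 0.0
[325.40965318 202.92099483] [323.83160463  34.07544222]
```

View pics/w1.png

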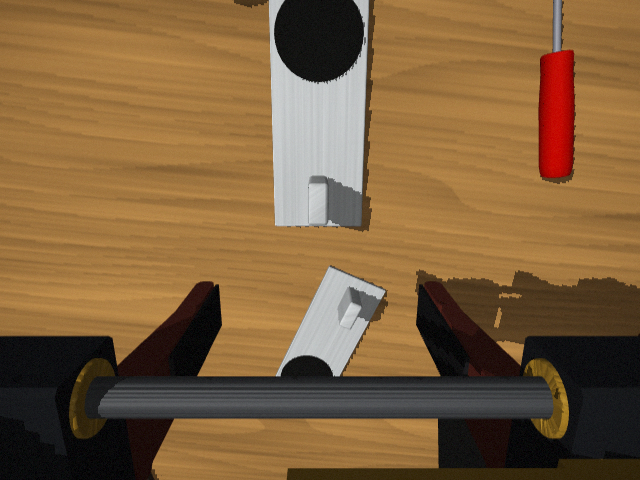

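Fin top at about (318,201), pad centre about (319,37), plate straight in the view; the small look-alike sits below it at (335,310).

Run:
```python
from h import *
c=load("w1")
f=onz(c,(318,201),58);p=onz(c,(319,37),10)
e=[onz(c,q,8) for q in((275,225),(271,60),(362,225),(369,60))]
print(f,p,np.linalg.norm((p-f)[:2]),"yaws",np.arctan2(*(p-f)[[1,0]]),[np.arctan2(*(b-a)[[1,0]]) for a,b in(e[:2],e[2:])])
go([f[0],f[1],90],0.1); go([f[0],f[1],21],0.1)
```

```text
[ 386.4042824  -259.60419171   58.        ] [ 510.47818668 -247.36068011   10.        ] 124.6765306630187 yaws 0.09836074335538897 [np.float64(0.09713697120651442), np.float64(0.0939949454191763)]
yaw now 0.1018 turn z 0.0003 then shift m [ 0.0204 -0.0036  0.111 ]
yaw now 0.1018 turn z 0.0003 then shift m [ 0.0204 -0.0036  0.18  ]
```

```bash
python3 -m pendant '[0,0,0,0.003,-0.0006,0.0297,0, 0,0,0,0.003,-0.0006,0.0297,0, 0,0,0,0.003,-0.0006,0.0297,0, 0,0,0,0.003,-0.0006,0.0297,0, 0,0,0,0.003,-0.0006,0.0297,0, 0,0,0,0.003,-0.0006,0.0297,0, 0,0,0,0,0,0,0, 0,0,0,0,0,0,255, 0,0,0,0,0,0,255, 0,0,0,0,0,0,255, 0,0,0,0,0,0,255, 0,0,0,0,0,0,255]' 30
python3 -m pendant '[0,0,0,0,0,0,255, 0,0,0,0,0,0,255, 0,0,0,0,0,0,255]'
python3 -c "
from h import *
go([408,-100,22],0.10)
go([478.5,-54,22],0.07)"
```

```text
time_s: 2.32
tcp_pos: [384.7, -260.9, 24.3]
tcp_rot: [3.14, -0.002, 0.099]
force: [-0.2, 0.1, -0.8]
grip_width: 57.9
finger_force: 0.0
time_s: 2.57
tcp_pos: [384.2, -260.1, 23.2]
tcp_rot: [3.141, -0.0, 0.1]
force: [0.0, -0.5, -0.8]
grip_width: 38.2
finger_force: 0.0
yaw now 0.1001 turn z 0.0 then shift m [ 0.0396 -0.157   0.0012]
yaw now 0.1001 turn z 0.0048 then shift m [ 0.1085 -0.199   0.0012]
```

```bash
python3 -m pendant '[0,0,0,0,0,0,255, 0,0,0,0,0,0,255, 0,0,0,0,0,0,255, 0,0,0,0,0,0,255, 0,0,0,0,0,0,255]'
python3 -m pendant '[0,0,0,0.003,-0.015,0,255, 0,0,0,0.004,-0.018,0,255, 0,0,0,0.004,-0.018,0,255, 0,0,0,0.004,-0.018,0,255, 0,0,0,0.004,-0.018,0,255, 0,0,0,0.004,-0.018,0,255, 0,0,0,0.004,-0.018,0,255, 0,0,0,0.004,-0.018,0,255, 0,0,0,0.004,-0.018,0,255, 0,0,0,0,0,0,255, 0,0,0.0048,0,0,0,255, 0,0,0,0,0,0,255]'
python3 -c "
from h import *
go([455,-55,22],0.07)
from station import *
s=observe();c=wcam(s,camera('wrist'));np.savez('w2.npz',**c);cv2.imwrite('pics/w2.png',c['pixels'][:,:,::-1])"
```

```text
time_s: 2.98
tcp_pos: [384.1, -260.2, 22.8]
tcp_rot: [3.141, -0.0, 0.1]
force: [-0.8, -1.8, -1.0]
grip_width: 15.8
finger_force: 30.0
time_s: 3.98
tcp_pos: [403.0, -98.6, 22.8]
tcp_rot: [-3.142, 0.0, 0.068]
force: [0.7, 2.4, -1.2]
grip_width: 15.6
finger_force: 30.0
yaw now 0.0679 turn z -0.0003 then shift m [ 0.055  -0.0398  0.0008]
```

View pics/w2.png

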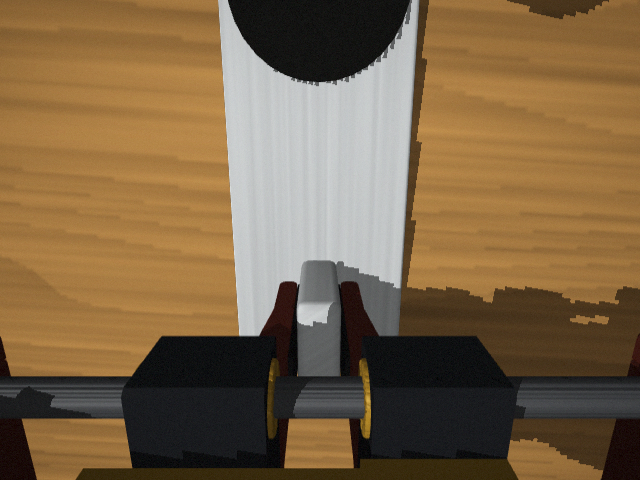

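The plate is held straight in the jaws, near edge of the pad at (319,82).

Run:
```python
from h import *
from station import *
c=load("w2");s=observe();y=.0679;u=np.array([np.cos(y),np.sin(y)])
p=onz(c,(319,82.5),10)[:2]+36*u
print("pad",p,"ahead of tcp",(p-s["tcp_pos"][:2])@u,"side",np.cross(u,p-s["tcp_pos"][:2]))
t=camera("top");d=camera("side")
for n,k,z in(("top",t,0),("side",d,0)):
    q=proj(k,[*p,10]); g=k["pixels"]; x0,y0=int(q[0])-14,int(q[1])-14
    m=(g[y0:y0+28,x0:x0+28].max(2)<55).astype(np.uint8); kk,l,st,ce=cv2.connectedComponentsWithStats(m)
    print(n,q,[(st[i,4],onz(k,ce[i]+[x0,y0],10)) for i in range(1,kk) if st[i,4]>40])
```

```text
pad [531.88326023 -88.55473905] ahead of tcp 129.32665610737723 side 1.5629993271487503
top [311.98899091 227.02570035] [(np.int32(97), array([547.84542452, -93.73094474,  10.        ]))]
side [301.61660457 252.74075354] [(np.int32(286), array([534.05838164, -89.33279676,  10.        ]))]<stdin>:5: DeprecationWarning: Arrays of 2-dimensional vectors are deprecated. Use arrays of 3-dimensional vectors instead. (deprecated in NumPy 2.0)
```

```bash
python3 -c "
from h import *
go([477.6,-54.5,22.8])"
```

```text
yaw now 0.0687 turn z -0.0 then shift m [ 0.0775 -0.0394 -0.    ]
```

```bash
python3 -m pendant '[0,0,0,0.004,-0.013,0,255, 0,0,0,0.008,-0.013,0,255, 0,0,0,0.013,-0.0134,0,255, 0,0,0,0.015,0,0,255, 0,0,0,0.015,0,0,255, 0,0,0,0.0125,0,0,255, 0,0,0,0.010,0,0,255, 0,0,0,0,0,0,255, 0,0,0,0,0,0,255, 0,0,0,0,0,0,255]'
python3 - <<'E'
from h import *
from station import *
print(observe()["tcp_pos"])
d=camera("side");np.savez("side2.npz",**d);t=camera("top");np.savez("top2.npz",**t);w=wcam(observe(),camera("wrist"));np.savez("w3.npz",**w)
a=cv2.resize(d["pixels"][185:265,225:325],None,fx=5,fy=5,interpolation=cv2.INTER_CUBIC)
b=cv2.resize(w["pixels"],(400,300))
o=np.zeros((600,780,3),np.uint8);o[:400,:500]=a;o[300:,380:]=b
cv2.imwrite("pics/d2.png",o[:,:,::-1])
E
```

```text
time_s: 4.97
tcp_pos: [477.8, -54.9, 22.9]
tcp_rot: [3.141, -0.001, 0.068]
force: [2.1, -1.8, -0.3]
grip_width: 15.9
finger_force: 30.0
[477.75545314 -54.87191946  22.8737191 ]
```

View pics/d2.png

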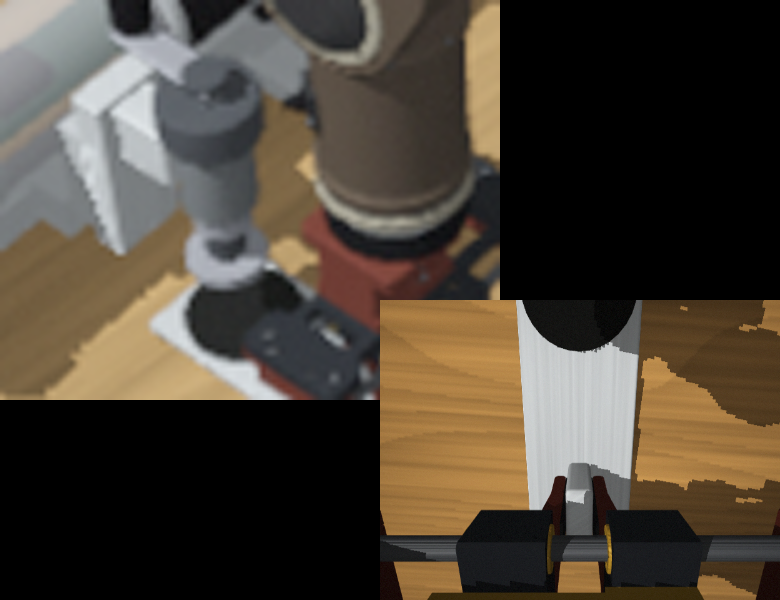

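Foot ellipse at about (227,254) in the crop, pad below it at (245,320); now a check of the vertical axis through head and foot in the side view.

Run:
```python
from h import *
d=load("side2")
P=lambda p:np.round((proj(d,p)-[225,185]+.4)*5)
for xy in((606.5,-44.5),(608.5,-45)): print(xy,[(z,P([*xy,z]).tolist()) for z in(10,60,75,95,194)])
for h in(50,60,70,80,90): print(h,onz(d,(270,235.4),h).round(1))
# pad outline: left and front dark edges
g=d["pixels"].max(2); a=P([606.5,-44.5,10])/5+[225,185]
for r in range(242,258): print(r,[int(v) for v in g[r,258:292]])
```

```text
(606.5, -44.5) [(10, [243.0, 314.0]), (60, [235.0, 258.0]), (75, [233.0, 241.0]), (95, [230.0, 217.0]), (194, [214.0, 94.0])]
(608.5, -45) [(10, [241.0, 312.0]), (60, [234.0, 256.0]), (75, [232.0, 238.0]), (95, [228.0, 215.0]), (194, [213.0, 91.0])]
50 [619.6 -48.6  50. ]
60 [612.4 -43.3  60. ]
70 [605.2 -38.   70. ]
80 [598.  -32.7  80. ]
90 [590.8 -27.4  90. ]
242 [203, 198, 194, 190, 193, 191, 147, 67, 91, 109, 122, 126, 120, 109, 84, 64, 52, 42, 39, 30, 27, 27, 29, 26, 26, 26, 100, 125, 120, 119, 117, 111, 110, 111]
243 [196, 193, 190, 191, 195, 162, 65, 44, 44, 42, 43, 49, 48, 43, 44, 43, 42, 43, 43, 36, 27, 27, 27, 25, 25, 25, 59, 107, 133, 121, 105, 103, 110, 111]
244 [193, 191, 192, 204, 182, 94, 42, 42, 43, 42, 42, 43, 43, 41, 43, 43, 42, 44, 41, 33, 26, 29, 25, 27, 24, 25, 26, 62, 110, 104, 70, 78, 98, 108]
245 [192, 196, 203, 209, 158, 43, 43, 43, 41, 43, 43, 43, 44, 43, 44, 42, 42, 44, 43, 34, 25, 26, 27, 25, 28, 27, 28, 50, 71, 70, 62, 62, 68, 91]
246 [199, 206, 214, 191, 124, 43, 44, 44, 43, 44, 44, 45, 42, 42, 43, 44, 42, 41, 42, 38, 31, 30, 36, 33, 28, 29, 42, 57, 63,
[... 959 characters left out ...]
 45, 43, 44, 49, 60, 64, 65, 63, 61, 61, 63, 63, 64, 64, 63, 65, 64, 62, 64, 63, 63, 117]
254 [190, 184, 179, 202, 215, 207, 170, 94, 46, 42, 42, 41, 42, 43, 42, 58, 56, 62, 63, 65, 70, 76, 67, 61, 63, 64, 63, 63, 63, 65, 63, 63, 63, 63]
255 [182, 180, 182, 186, 195, 212, 209, 177, 137, 97, 54, 41, 42, 43, 42, 65, 72, 57, 58, 64, 84, 93, 74, 60, 63, 64, 65, 64, 64, 63, 64, 64, 64, 63]
256 [182, 185, 189, 190, 190, 186, 206, 218, 206, 179, 143, 124, 97, 63, 64, 73, 96, 90, 64, 56, 60, 64, 65, 65, 63, 64, 66, 63, 63, 64, 62, 63, 64, 64]
257 [186, 189, 191, 193, 194, 193, 199, 206, 209, 217, 210, 197, 180, 160, 160, 160, 161, 149, 109, 73, 56, 60, 64, 64, 64, 64, 62, 63, 63, 64, 63, 63, 62, 65]
```

The axis in the side view lies about 4 mm towards +x,+y of my estimate; the known camera bias at the plate's start says the same. Correcting, then releasing and rising.

```bash
python3 -m pendant '[0,0,0,0.0014,-0.0017,0,255, 0,0,0,0.0013,-0.0016,0,255, 0,0,0,0,0,0,255, 0,0,0,0,0,0,255, 0,0,0,0,0,0,255, 0,0,0,0,0,0,120, 0,0,0,0,0,0,120, 0,0,0,0,0,0,120, 0,0,0,0,0,0,120, 0,0,0,0,0,0,120]' 30
python3 -m pendant '[0,0,0,0,0,0,120, 0,0,0,0,0,-0.02,60, 0,0,0,0,0,-0.035,0, 0,0,0,0,0,-0.035,0, 0,0,0,0,0,-0.035,0, 0,0,0,0,0,-0.035,0, 0,0,0,0,0,-0.035,0, 0,0,0,0,0,-0.035,0, 0,0,0,0,0,-0.035,0, 0,0,0,0,0,-0.035,0, 0,0,0,0,0,-0.035,0, 0,0,0,0,0,0,0]'
python3 -c "
from h import *
go([585,-42,350])"
```

```text
time_s: 5.95
tcp_pos: [480.4, -49.9, 22.9]
tcp_rot: [-3.141, -0.001, 0.07]
force: [0.2, -1.0, 0.8]
grip_width: 44.7
finger_force: 0.0
time_s: 6.95
tcp_pos: [482.4, -50.1, 364.7]
tcp_rot: [3.14, -0.01, 0.07]
force: [0.2, -0.1, 0.1]
grip_width: 87.8
finger_force: 0.0
yaw now 0.0699 turn z -0.0 then shift m [ 0.1029 -0.0009  0.0147]
```

```bash
python3 -m pendant '[0,0,0,0.034,0,0.005,0, 0,0,0,0.034,0,0.005,0, 0,0,0,0.034,0,0.005,0, 0,0,0,0,0,0,0, 0,0,0,0,0,0,0]'
python3 - <<'E'
from h import *
from station import *
s=observe();w=wcam(s,camera("wrist"));np.savez("w4.npz",**w)
cv2.imwrite("pics/w4.png",w["pixels"][:,:,::-1])
for p in([609,-41,207],[609,-41,194],[664,-38,254.5],[609.2,-41.5,10]): print(p,proj(w,p))
E
```

```text
time_s: 7.37
tcp_pos: [582.4, -42.6, 340.7]
tcp_rot: [-3.141, 0.003, 0.071]
force: [0.2, 0.7, -0.4]
grip_width: 87.5
finger_force: 0.0
[609, -41, 207] [321.01698381 193.34532506]
[609, -41, 194] [320.9384175  190.51172316]
[664, -38, 254.5] [323.02651136 115.17099246]
[609.2, -41.5, 10] [320.67659419 165.81896202]
```

View pics/w4.png

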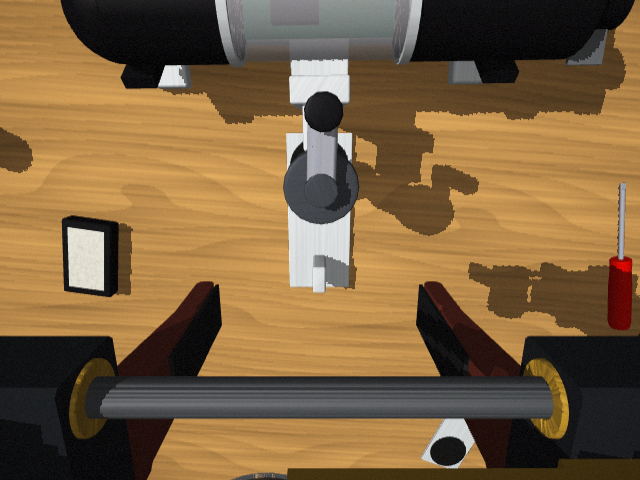

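Hub at (321,191), knob top at (324,110), plate corners (287,133), (352,133), (289,287), (352,287): all match the predictions.

Run:
```python
from h import *
w=load("w4")
print("hub",onz(w,(321,191),207),"knob",onz(w,(324,110),254.5))
q=[onz(w,p,8) for p in((287,133),(352,133),(352,287),(289,287))];c=np.mean(q,0);u=(q[0]+q[1]-q[2]-q[3])/2;print(u,c,"pad",c+60*u/np.linalg.norm(u))
go([664,-37.5,300]);go([664,-37.5,216])
```

```text
hub [610.76289865 -40.85982437 207.        ] knob [666.96105747 -38.36124744 254.5       ]
[1.99278093e+02 1.55345786e+01 5.68434189e-14] [548.10679077 -45.07684604   8.        ] pad [607.92531142 -40.41373682   8.        ]
yaw now 0.0702 turn z -0.0 then shift m [0.0825 0.0004 0.0416]
yaw now 0.0702 turn z -0.0 then shift m [0.0825 0.0004 0.1256]
```

```bash
python3 -m pendant '[0,0,0,0.028,0.0003,0,0, 0,0,0,0.028,0.0003,0,0, 0,0,0,0.028,0.0002,0,0, 0,0,0,0,0,0.030,0, 0,0,0,0,0,0.032,0, 0,0,0,0,0,0.032,0, 0,0,0,0,0,0.030,0, 0,0,0,0,0,0,0, 0,0,0,0,0,0,255, 0,0,0,0,0,0,255, 0,0,0,0,0,0,255, 0,0,0,0,0,0,255]' 25
python3 -m pendant '[0,0,0,0,0,0,255, 0,0,0,0,0,0,255, 0,0,0,0,0,0,255, 0,0,0,0,0,0,255, 0,0,0,0,0,0,255, 0,0,0,0,0,0,255]'
cat >> h.py <<'E'
def circ(cx,cy,steps,r=None):
    from station import observe
    s=observe(); p=s["tcp_pos"][:2]-np.array([cx,cy]); a=np.arctan2(p[1],p[0]); rr=np.hypot(*p); r=r or rr; y=s["tcp_rot"][2]
    v=[p]; 
    for k in range(1,len(steps)+1):
        b=a-sum(steps[:k]); v.append(r*np.array([np.cos(b),np.sin(b)]))
    d=np.diff(v,axis=0); c,n=np.cos(y),np.sin(y)
    f=s["force"]; t=np.array([np.sin(a),-np.cos(a)])
    print("ang",round(a,3),"r",round(rr,1),"Ftan",round(f[:2]@t,2),"Frad",round(f[:2]@p/rr,2),"Fz",round(f[2],1),"tcp",np.round(s["tcp_pos"],1),"yaw",round(y,3))
    print(",\n".join(f"0,0,0,{c*x+n*z:.4f},{n*x-c*z:.4f},0,255" for x,z in d))
E
python3 -c "
from h import *
circ(610.3,-41,[.08]+[.16]*11,55)"
```

```text
time_s: 8.42
tcp_pos: [666.6, -38.0, 221.5]
tcp_rot: [3.141, -0.004, 0.07]
force: [-0.0, 0.3, 0.4]
grip_width: 64.6
finger_force: 0.0
time_s: 8.92
tcp_pos: [665.7, -38.7, 218.8]
tcp_rot: [3.141, 0.0, 0.07]
force: [0.3, -8.6, 0.6]
grip_width: 24.9
finger_force: 4.3
ang 0.042 r 55.4 Ftan 8.56 Frad -0.01 Fz 0.6 tcp [665.7 -38.7 218.8] yaw 0.07
0,0,0,-0.7235,4.3772,0,255,
0,0,0,-1.6373,8.6368,0,255,
0,0,0,-2.9924,8.2656,0,255,
0,0,0,-4.2710,7.6833,0,255,
0,0,0,-5.4405,6.9047,0,255,
0,0,0,-6.4711,5.9498,0,255,
0,0,0,-7.3364,4.8428,0,255,
0,0,0,-8.0142,3.6121,0,255,
0,0,0,-8.4873,2.2892,0,255,
0,0,0,-8.7436,0.9078,0,255,
0,0,0,-8.7766,-0.4968,0,255,
0,0,0,-8.5853,-1.8888,0,255
```

```bash
sed -i 's/{c\*x+n\*z:.4f},{n\*x-c\*z:.4f}/{(c*x+n*z)\/1e3:.4f},{(n*x-c*z)\/1e3:.4f}/' h.py
python3 -m pendant '[0,0,0,0,0,0,255, 0,0,0,0,0,0,255, 0,0,0,-0.0007,0.0044,0,255, 0,0,0,-0.0016,0.0086,0,255, 0,0,0,-0.0030,0.0083,0,255, 0,0,0,-0.0043,0.0077,0,255, 0,0,0,-0.0054,0.0069,0,255, 0,0,0,0,0,0,255, 0,0,0,0,0,0,255]'
python3 -c "
from h import *
circ(610.3,-41,[.12]*12)"
```

```text
time_s: 9.67
tcp_pos: [655.0, -74.7, 219.0]
tcp_rot: [-3.141, -0.004, 0.07]
force: [6.7, 0.5, -3.7]
grip_width: 23.3
finger_force: 25.0
ang -0.645 r 56.0 Ftan -4.39 Frad 5.07 Fz -3.7 tcp [655.  -74.7 219. ] yaw 0.07
0,0,0,-0.0047,0.0048,0,255,
0,0,0,-0.0052,0.0042,0,255,
0,0,0,-0.0057,0.0035,0,255,
0,0,0,-0.0061,0.0028,0,255,
0,0,0,-0.0064,0.0021,0,255,
0,0,0,-0.0066,0.0013,0,255,
0,0,0,-0.0067,0.0005,0,255,
0,0,0,-0.0067,-0.0003,0,255,
0,0,0,-0.0066,-0.0011,0,255,
0,0,0,-0.0064,-0.0019,0,255,
0,0,0,-0.0062,-0.0026,0,255,
0,0,0,-0.0058,-0.0034,0,255
```

```bash
python3 -m pendant '[0,0,0,-0.0047,0.0048,0,255, 0,0,0,-0.0052,0.0042,0,255, 0,0,0,-0.0057,0.0035,0,255, 0,0,0,-0.0061,0.0028,0,255, 0,0,0,-0.0064,0.0021,0,255, 0,0,0,-0.0066,0.0013,0,255, 0,0,0,-0.0067,0.0005,0,255, 0,0,0,-0.0067,-0.0003,0,255, 0,0,0,-0.0066,-0.0011,0,255, 0,0,0,-0.0064,-0.0019,0,255]'
python3 -c "
from h import *
circ(610.3,-41,[.1]*8,55.5)"
```

```text
time_s: 10.5
tcp_pos: [595.3, -95.0, 218.9]
tcp_rot: [3.142, -0.005, 0.07]
force: [9.5, -1.4, -5.6]
grip_width: 23.9
finger_force: 25.0
ang -1.843 r 56.0 Ftan -9.59 Frad -1.17 Fz -5.6 tcp [595.3 -95.  218.9] yaw 0.07
0,0,0,-0.0049,-0.0026,0,255,
0,0,0,-0.0049,-0.0026,0,255,
0,0,0,-0.0046,-0.0031,0,255,
0,0,0,-0.0043,-0.0035,0,255,
0,0,0,-0.0039,-0.0039,0,255,
0,0,0,-0.0035,-0.0043,0,255,
0,0,0,-0.0030,-0.0046,0,255,
0,0,0,-0.0026,-0.0049,0,255
```

```bash
python3 -m pendant '[0,0,0,-0.0049,-0.0026,0,255, 0,0,0,-0.0049,-0.0026,0,255, 0,0,0,-0.0046,-0.0031,0,255, 0,0,0,-0.0043,-0.0035,0,255, 0,0,0,-0.0039,-0.0039,0,255, 0,0,0,-0.0035,-0.0043,0,255, 0,0,0,-0.0030,-0.0046,0,255]'
python3 -c "
from h import *
circ(610.3,-41,[.08]*6,55.5)"
```

```text
time_s: 11.08
tcp_pos: [564.9, -72.9, 218.9]
tcp_rot: [3.141, -0.005, 0.07]
force: [11.9, -2.8, -8.8]
grip_width: 23.6
finger_force: 25.0
ang -2.529 r 55.4 Ftan -9.09 Frad -8.15 Fz -8.8 tcp [564.9 -72.9 218.9] yaw 0.07
0,0,0,-0.0022,-0.0039,0,255,
0,0,0,-0.0018,-0.0040,0,255,
0,0,0,-0.0015,-0.0042,0,255,
0,0,0,-0.0012,-0.0043,0,255,
0,0,0,-0.0008,-0.0044,0,255,
0,0,0,-0.0005,-0.0044,0,255
```

```bash
python3 -m pendant '[0,0,0,-0.0012,-0.0039,0.0005,255, 0,0,0,-0.0015,-0.0040,0.0005,255, 0,0,0,-0.0013,-0.0042,0,255, 0,0,0,-0.0012,-0.0043,0,255, 0,0,0,-0.0008,-0.0044,0,255, 0,0,0,-0.0005,-0.0044,0,255]'
python3 -c "
from h import *
circ(611.3,-41,[.08]*7,55)"
```

```text
time_s: 11.58
tcp_pos: [556.2, -50.2, 218.7]
tcp_rot: [3.139, -0.004, 0.068]
force: [6.0, -8.2, 0.3]
grip_width: 23.5
finger_force: 25.0
ang -2.976 r 55.8 Ftan -9.1 Frad -4.58 Fz 0.3 tcp [556.2 -50.2 218.7] yaw 0.068
0,0,0,0.0006,-0.0045,0,255,
0,0,0,0.0001,-0.0044,0,255,
0,0,0,0.0004,-0.0044,0,255,
0,0,0,0.0008,-0.0043,0,255,
0,0,0,0.0011,-0.0042,0,255,
0,0,0,0.0015,-0.0041,0,255,
0,0,0,0.0018,-0.0040,0,255
```

```bash
python3 -m pendant '[0,0,0,0.0006,-0.0045,0,255, 0,0,0,0.0001,-0.0044,0,255, 0,0,0,0.0004,-0.0044,0,255, 0,0,0,0.0008,-0.0043,0,255, 0,0,0,0.0011,-0.0042,0,255]'
python3 -c "
from h import *
circ(611.3,-41,[.08]*2,55)"
python3 -m pendant '[0,0,0,0.0015,-0.0041,0,255, 0,0,0,0.0018,-0.0040,0,255]'
python3 -c "
from h import *
circ(611.3,-41,[.08]*8,55)"
```

```text
time_s: 12.0
tcp_pos: [557.2, -29.1, 218.7]
tcp_rot: [3.138, -0.003, 0.067]
force: [3.2, -9.9, 1.4]
grip_width: 23.7
finger_force: 25.0
ang 2.925 r 55.4 Ftan -8.96 Frad -5.28 Fz 1.4 tcp [557.2 -29.1 218.7] yaw 0.067
0,0,0,0.0018,-0.0041,0,255,
0,0,0,0.0017,-0.0040,0,255
time_s: 12.17
tcp_pos: [559.8, -21.1, 218.6]
tcp_rot: [3.137, -0.003, 0.067]
force: [2.7, -11.1, 3.0]
grip_width: 23.6
finger_force: 25.0
ang 2.773 r 55.2 Ftan -9.36 Frad -6.46 Fz 3.0 tcp [559.8 -21.1 218.6] yaw 0.067
0,0,0,0.0022,-0.0038,0,255,
0,0,0,0.0023,-0.0037,0,255,
0,0,0,0.0026,-0.0035,0,255,
0,0,0,0.0029,-0.0033,0,255,
0,0,0,0.0031,-0.0031,0,255,
0,0,0,0.0034,-0.0028,0,255,
0,0,0,0.0036,-0.0025,0,255,
0,0,0,0.0038,-0.0022,0,255
```

```bash
python3 -m pendant '[0,0,0,0.0025,-0.0037,0,255, 0,0,0,0.0025,-0.0036,0,255, 0,0,0,0.0027,-0.0034,0,255, 0,0,0,0.0029,-0.0033,0,255]'
python3 -c "
from h import *
circ(611.3,-41,[.08]*1,55)"
python3 -m pendant '[0,0,0,0.0031,-0.0031,0,255, 0,0,0,0.0034,-0.0028,0,255]'
python3 -c "
from h import *
circ(611.3,-41,[.08]*8,55)"
```

```text
time_s: 12.5
tcp_pos: [568.6, -6.7, 218.6]
tcp_rot: [3.137, -0.001, 0.067]
force: [-1.2, -11.6, 4.9]
grip_width: 23.4
finger_force: 25.0
ang 2.465 r 54.8 Ftan -9.84 Frad -6.31 Fz 4.9 tcp [568.6  -6.7 218.6] yaw 0.067
0,0,0,0.0029,-0.0033,0,255
time_s: 12.67
tcp_pos: [574.4, -0.6, 218.6]
tcp_rot: [3.137, -0.0, 0.067]
force: [-1.2, -11.0, 5.4]
grip_width: 23.9
finger_force: 25.0
ang 2.311 r 54.7 Ftan -8.32 Frad -7.31 Fz 5.4 tcp [574.4  -0.6 218.6] yaw 0.067
0,0,0,0.0033,-0.0029,0,255,
0,0,0,0.0037,-0.0023,0,255,
0,0,0,0.0039,-0.0020,0,255,
0,0,0,0.0041,-0.0017,0,255,
0,0,0,0.0042,-0.0014,0,255,
0,0,0,0.0043,-0.0010,0,255,
0,0,0,0.0043,-0.0007,0,255,
0,0,0,0.0044,-0.0003,0,255
```

```bash
python3 -m pendant '[0,0,0,0.0036,-0.0024,0,255, 0,0,0,0.0039,-0.0020,0,255, 0,0,0,0.0040,-0.0018,0,255]'
python3 -c "
from h import *
circ(611.3,-41.5,[.08]*1,55)"
python3 -m pendant '[0,0,0,0.0041,-0.0015,0,255, 0,0,0,0.0042,-0.0012,0,255]'
python3 -c "
from h import *
circ(611.3,-41.5,[.08]*8,55)"
```

```text
time_s: 12.92
tcp_pos: [584.8, 6.5, 218.5]
tcp_rot: [3.137, 0.001, 0.067]
force: [-4.1, -10.2, 7.9]
grip_width: 23.5
finger_force: 25.0
ang 2.074 r 54.8 Ftan -8.54 Frad -6.92 Fz 7.9 tcp [584.8   6.5 218.5] yaw 0.067
0,0,0,0.0040,-0.0018,0,255
time_s: 13.08
tcp_pos: [592.6, 9.9, 218.5]
tcp_rot: [3.137, 0.002, 0.067]
force: [-6.0, -10.0, 8.9]
grip_width: 23.6
finger_force: 25.0
ang 1.92 r 54.7 Ftan -9.08 Frad -7.3 Fz 8.9 tcp [592.6   9.9 218.5] yaw 0.067
0,0,0,0.0042,-0.0013,0,255,
0,0,0,0.0043,-0.0007,0,255,
0,0,0,0.0044,-0.0004,0,255,
0,0,0,0.0044,-0.0000,0,255,
0,0,0,0.0044,0.0003,0,255,
0,0,0,0.0043,0.0007,0,255,
0,0,0,0.0043,0.0010,0,255,
0,0,0,0.0042,0.0014,0,255
```

```bash
R(){ python3 -c "
from h import *
circ(611.3,-41.5,[.08]*6,55)"; }
python3 -m pendant '[0,0,0,0.0043,-0.0006,-0.0003,255, 0,0,0,0.0043,-0.0004,-0.0003,255]' | head -1; R | head -1
python3 -m pendant '[0,0,0,0.0044,-0.0001,-0.0002,255, 0,0,0,0.0044,0.0003,0,255]'|head -1; R
```

```text
time_s: 13.25
ang 1.773 r 54.6 Ftan -8.57 Frad -6.33 Fz 3.7 tcp [600.3  12.  218.6] yaw 0.067
time_s: 13.42
ang 1.619 r 54.5 Ftan -9.23 Frad -6.59 Fz 5.9 tcp [608.7  12.9 218.6] yaw 0.068
0,0,0,0.0044,-0.0002,0,255,
0,0,0,0.0044,0.0006,0,255,
0,0,0,0.0043,0.0010,0,255,
0,0,0,0.0042,0.0013,0,255,
0,0,0,0.0041,0.0016,0,255,
0,0,0,0.0039,0.0020,0,255
```

```bash
R(){ python3 -c "
from h import *
circ(611.3,-41.5,[.08]*6,54.7)"; }
python3 -m pendant '[0,0,0,0.0044,0.0007,0,255, 0,0,0,0.0043,0.0010,-0.0003,255]' | head -1; R | head -1
python3 -m pendant '[0,0,0,0.0042,0.0013,0,255, 0,0,0,0.0041,0.0017,0,255]'|head -1; R
```

```text
time_s: 13.58
ang 1.465 r 54.4 Ftan -9.67 Frad -6.47 Fz 3.7 tcp [617.   12.6 218.6] yaw 0.068
time_s: 13.75
ang 1.318 r 54.4 Ftan -10.76 Frad -6.46 Fz 6.7 tcp [624.9  11.2 218.6] yaw 0.069
0,0,0,0.0042,0.0013,0,255,
0,0,0,0.0040,0.0019,0,255,
0,0,0,0.0038,0.0022,0,255,
0,0,0,0.0036,0.0025,0,255,
0,0,0,0.0034,0.0028,0,255,
0,0,0,0.0032,0.0030,0,255
```

```bash
R(){ python3 -c "
from h import *
circ(611.3,-41.5,[.06]*5,54.4)"; }
python3 -m pendant '[0,0,0,0.0041,0.0019,0,255]' | head -1; R | head -1
python3 -m pendant '[0,0,0,0.0038,0.0022,-0.0003,255]'|head -1; R
```

```text
time_s: 13.83
ang 1.242 r 54.4 Ftan -12.43 Frad -7.41 Fz 8.1 tcp [628.9  10.  218.6] yaw 0.07
time_s: 13.92
ang 1.171 r 54.4 Ftan -12.36 Frad -5.85 Fz 5.1 tcp [632.5   8.6 218.7] yaw 0.07
0,0,0,0.0029,0.0015,0,255,
0,0,0,0.0028,0.0017,0,255,
0,0,0,0.0027,0.0019,0,255,
0,0,0,0.0025,0.0021,0,255,
0,0,0,0.0024,0.0022,0,255
```

```bash
R(){ python3 -c "
from h import *
circ(611.3,-41.5,[.06]*1,54.4)"; }
python3 -m pendant '[0,0,0,0.0029,0.0017,0,255]' | head -1; R | head -1
python3 -m pendant '[0,0,0,0.0027,0.0018,0,255]'|head -1; R|head -1
```

```text
time_s: 14.0
ang 1.114 r 54.4 Ftan -13.19 Frad -7.85 Fz 7.0 tcp [635.3   7.3 218.6] yaw 0.07
time_s: 14.08
ang 1.062 r 54.4 Ftan -13.78 Frad -7.81 Fz 7.5 tcp [637.8   6.  218.5] yaw 0.07
```

```bash
python3 -m pendant '[0,0,0,0,0,0,100, 0,0,0,0,0,0,100, 0,0,0,0,0,0,100, 0,0,0,0,0,0,100, 0,0,0,0,0,0,100, 0,0,0,0,0,0,100, 0,0,0,0,0,-0.02,100, 0,0,0,0,0,-0.03,100, 0,0,0,0,0,-0.03,100, 0,0,0,0,0,-0.03,100, 0,0,0,0,0,-0.03,100, 0,0,0,0,0,0,100]'
python3 - <<'E'
from h import *
from station import *
d=camera("side");w=camera("wrist")["pixels"]
o=np.zeros((480,780,3),np.uint8);o[:400,:500]=cv2.resize(d["pixels"][185:265,225:325],None,fx=5,fy=5,interpolation=cv2.INTER_CUBIC);o[240:,460:]=cv2.resize(w,(320,240))
cv2.imwrite("pics/e.png",o[:,:,::-1])
E
```

```text
time_s: 15.08
tcp_pos: [643.9, 6.0, 366.2]
tcp_rot: [-3.142, -0.01, 0.07]
force: [0.1, -0.5, 0.6]
grip_width: 53.6
finger_force: 0.0
```

View pics/e.png

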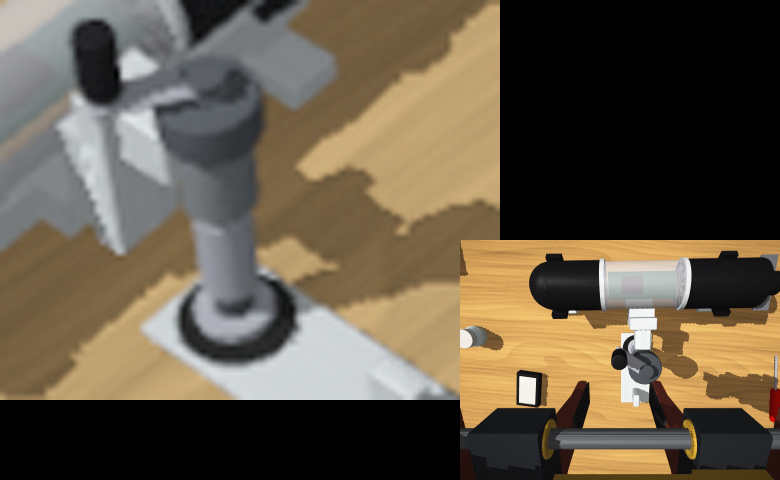

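The foot at (236,308) sits centred on the pad at (237,316), and the crank is free of the gripper, so I am handing in.

```bash
python3 -c "
from station import *
print(sign_off())"
```

```text
the job is handed in; nothing more can be done
None
```

The plate's pad is centred under the foot, the crank was wound until it turned about 1.5 times as heavy as when running free (13.8 N at the knob against about 9 N), the gripper let go, and the job was handed in at about 15 s; the hand-in gave no verdict.

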